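# Lay out a logger's parts for reassembly

## Robot

A 6-joint arm with a two-finger parallel gripper is mounted at the origin on the work surface. World frame = base frame: x ahead of the robot, y to its left, z up, the work surface at z = 0. Lengths are in m, angles in degrees, forces in N, time in s.
With the tool pointing down it reaches from about 0.425 to 0.95 m from the base axis. Payload 14.7 kg.
Tool frame: the origin (TCP) lies midway between the tips of the shut fingers; the grasp point (between the pads) lies arm.hold_point_z behind it (arm.hold_point_z is the distance from the TCP to the grasp point, in m); z points along the fingers, y is the direction in which the jaws open and shut (so a half turn about z gives the same grasp; the last joint's range is limited). The gripper opens to 85 mm and grips with 20 to 120 N. Pads are 22 mm wide; open, the fingers measure 114 mm over their backs; the gripper's body (76 mm by 85 mm) begins 54 mm behind the grasp point. The pads swing forward as they close: fully open they stand 13 mm farther back than shut.
Start: joints at [63.85, 27.513, 91.461, -0, 61.026, -2.67], TCP at [0.259, 0.596, 0.195] pointing down, gripper open.
Joint ranges: [-157.49, 157.49], [-46.99, 117.5], [13.45, 153.17], [-89.5, 269.5], [5.16, 153.95], [-167.48, 167.48]. Speed limits (degrees/s): [108.29, 108.29, 136.94, 172.46, 172.46, 172.46].

## Interface

Orientations are given as [roll, pitch, yaw] about the fixed x, y, z axes, in that order (R = Rz(yaw) Ry(pitch) Rx(roll)).
In Python, from station import arm, fingers, imaging, nets, get_clock, get_joint_positions, get_joint_vel, get_joint_efforts, get_position, get_tcp_rot, get_wrist_force, get_ft_torque, get_opening gives the robot as it stands. Calls block until the motion is done:
- arm.move_ptp(position, orientation): joint-space move of the TCP to a pose.
- arm.move_l(position, feed=0.15, ori=None, guard=None): straight line of the TCP; ori=None keeps the orientation; feed is the mean speed in m/s. With guard (N) it stops when the force on the tool has changed by that much, and returns True; else False.
- arm.goto_joints(angles): joint-space move.
- fingers.command_gripper(opening): opening from 0.0 (shut) to 1.0 (fully open); the grip force is fixed at half the most; returns when the fingers have stopped.
- arm.sleep(seconds).
- arm.solve_ik(position, orientation): joint angles nearest the present ones, or None.
- imaging.grab_frame(name): name is "scene" or "top" or "wrist"; returns a dict with "color" (384x512x3 uint8, blue, green, red), "depth" (384x512 float32, m along the optical axis (not along the pixel's ray), 0 where there is no reading), "camera_matrix" (3x3 intrinsics, pixels), "D" ([k1, k2, p1, p2, k3] as OpenCV has them; the pictures are not rectified), "rvec" (rotation vector, rad) and "tvec" (3), from world to camera coordinates, as OpenCV has them; the wrist camera has in their place "mount" (4x4, takes a point from camera to tool coordinates, whose origin is the TCP and whose axes are the flange's). Camera axes: x right, y down, z forward; pixel columns grow to the right and rows downward; lengths in m; the calibration is good to about 2 mm. A picture is of the moment at which its call begins: read the wrist's pose just before it.
A pose or a line that the arm cannot do raises arm.Unreachable and nothing moves.
- arm.sign_off(): hands the job in, once; it reports no verdict.
Trained networks look in a picture, given as the dict that the camera call returned (one of the last four; its "shot" number tells which), for a name from the list of things; names that differ only in an ending like _2 or _b are one class to them, and where a whole thing is asked for, a point or a joint stands for the part that bears it (a point fixed in the world has none). Each returns a list of dicts, best first, with "conf" (0 to 1); they miss things now and then, are a little off and sometimes report something else, mostly with a low value. They report only what shows in the picture. A call takes as long as a camera call.
- nets.search_frame(picture, label): "point" ([x, y, z] in m, in the coordinates of the camera as it stood for that picture, good to about 4 mm: the middle of the surface that is visible of it).
Readings, each from a call of its own:
- get_clock(): time.
- get_joint_positions(): joint angles.
- get_joint_vel(): joint speeds.
- get_joint_efforts(): joint torques, N m.
- get_position(): TCP position.
- get_tcp_rot(): TCP orientation.
- get_wrist_force(): force on the tool from outside, world axes, zero at the start.
- get_ft_torque(): the same for the moment, N m.
- get_opening(): opening from 0.0 (shut) to 1.0 (fully open).
Only numpy, scipy, OpenCV 4.12 (cv2) and the standard library are available. Lean on these libraries where they do the work, as an engineer would, in place of code of your own. Each camera call takes 0.05 s, during which the arm holds its last target. There are 200 camera calls.

## Task

Lay out the parts of the opened logger on the mat for reassembly: stand the pressure tube in the centre square, between the electronics column and the dock, and set the end cap centred on top of the tube, knob up. Put the battery pack in the square directly behind the column (the side away from the robot), its long side running front to back along the mat, and lay the collar flat in the square directly in front of the dock (the robot's side), each centred in its square. Leave the small jar and the carton where they are.

Things in the scene. Friction and masses are not known exactly. Their poses are not given: they have to be found in the camera images.
- mat: Fixed dark rubber layout mat, 250 x 250 mm, 3 mm thick. Origin at the centre of its underside, lying on the bench; x points away from the robot (up to 0.25 rad off), y to the left, z up. Seven white outlined squares (66 mm) form three rows on an 80 mm pitch: centres at x = -80, 0, +80 mm and y = -80, 0, +80 mm of the mat; in the middle row only the centre square is drawn, since the column and the dock stand at its two ends.
- column: Electronics column, fixed on the mat at one end of the middle row (left or right varies, 80 mm from the mat's centre): round steel foot 54 mm across and 20 mm high, above it a slim black upright chassis, 100 mm high in all. Origin at the centre of its underside, 3 mm above the bench; axes parallel to the mat's.
- dock: Download dock, fixed on the mat at the other end of the middle row, 80 mm from the mat's centre: grey box 56 x 56 mm, 30 mm high, with a round black receiver on top. Origin at the centre of its underside, 3 mm above the bench; axes parallel to the mat's.
- tube: Loose pressure tube: upright steel cylinder, 46 mm across, 90 mm high, paper band round it, a dark bore drawn on its flat top (the top is closed and level; nothing goes in). 0.25 to 0.5 kg. Origin at the centre of its underside, z up.
- cap: Loose steel end cap: disc 50 mm across and 12 mm thick, with a round grip knob 24 mm across standing 26 mm above it (38 mm high in all); flat underside. About 0.15 kg. Origin at the centre of its underside, z up.
- battery: Loose battery pack: black block 56 mm long (its x), 30 mm wide (its y), 38 mm high, with two bright round contacts on top. About 0.16 kg. Origin at the centre of its underside, z up.
- collar: Loose steel locking collar: plain ring lying flat, 56 mm outside, 38 mm inside, 26 mm high. About 0.12 kg. Origin at the centre of its underside, z up.
- jar: Bystander: small clear jar with a white lid, 48 mm across, 45 mm high, standing loose among the parts. Origin at the centre of its underside, z up.
- carton: Bystander: small cardboard carton, 50 x 44 mm, 36 mm high, standing loose among the parts. Origin at the centre of its underside, z up.

How it is judged:
By the outcome, as a careful person would: the job done as asked, in the order asked, and still so for the second after the job is handed in, with the robot touching nothing.
It also fails if it takes over 109 s, if anything falls off the work surface, if the arm or the gripper's body presses on something with over 40 N, if the wrist force passes 120 N, or if a joint passes its speed limit or range.

## Working session

There is one attempt and no reset: what is moved stays moved. The work goes in short steps, each a Python script; the robot and the scene stay as the last script left them, time stands still between calls to the robot, and variables do not carry over. Pictures are saved under pics/ and viewed, about 12 in all and at most 16, crops included, and the job is handed in when it is done.

```bash
ls; mkdir -p pics; cat > h.py <<'E'
import numpy as np, cv2
from station import *
def cam2world(f):
    R=cv2.Rodrigues(np.array(f["rvec"],float))[0]; t=np.array(f["tvec"],float).ravel()
    return R.T, -R.T@t
def cloud(f, RT=None):
    """world xyz per pixel (HxWx3), nan where no depth"""
    R,t = RT if RT else cam2world(f)
    d=f["depth"]; h,w=d.shape
    u,v=np.meshgrid(np.arange(w),np.arange(h))
    p=cv2.undistortPoints(np.stack([u,v],-1).reshape(-1,1,2).astype(float),np.array(f["camera_matrix"],float),np.array(f["D"],float)).reshape(h,w,2)
    P=np.dstack([p[...,0]*d,p[...,1]*d,d])@R.T+t
    P[d<=0]=np.nan
    return P
E
python3 - <<'E'
from h import *
print(arm.hold_point_z,get_position(),get_tcp_rot())
ims=[]
for c in ["scene","top"]:
    f=imaging.grab_frame(c); R,t=cam2world(f); ims.append(f["color"]); print(c,t.round(3))
    np.savez(f"{c}.npz",P=cloud(f),c=f["color"])
    for n in ["mat","column","dock","tube","cap","battery","collar","jar","carton"]:
        print(n,[( (R@np.array(r["point"])+t).round(3).tolist(),round(r["conf"],2)) for r in nets.search_frame(f,n)[:2]])
cv2.imwrite("pics/scene.png",ims[0]);cv2.imwrite("pics/top.png",cv2.resize(ims[1],(768,576)))
E
```

```text
pics
0.0187 [0.25873977 0.59578    0.19447119] [-1.79929976e+02 -3.47342146e-03  1.56521949e+02]
scene [ 0.863 -0.685  0.924]
mat [([0.594, -0.066, 0.005], 0.72)]
column [([0.588, -0.135, 0.035], 0.74)]
dock [([0.567, 0.015, 0.031], 0.69)]
tube [([0.501, 0.382, 0.064], 0.66)]
cap []
battery [([0.564, 0.289, 0.032], 0.58)]
collar [([0.565, -0.304, 0.025], 0.59)]
jar []
carton [([0.411, -0.292, 0.039], 0.84)]
top [ 3.840e-01 -1.000e-03  1.067e+00]
mat [([0.567, -0.053, 0.002], 0.97)]
column [([0.577, -0.12, 0.034], 0.65)]
dock [([0.564, 0.032, 0.035], 0.64)]
tube [([0.504, 0.385, 0.087], 0.7)]
cap [([0.395, 0.305, 0.013], 0.66)]
battery [([0.558, 0.291, 0.033], 0.89)]
collar [([0.568, -0.297, 0.027], 0.59)]
jar [([0.487, -0.409, 0.05], 0.92)]
carton [([0.407, -0.282, 0.038], 0.75)]
```

View pics/top.png

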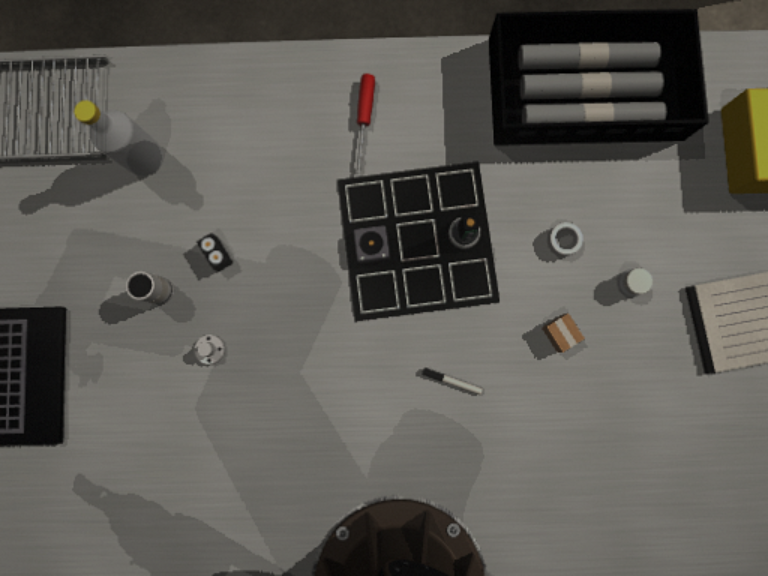

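View pics/scene.png

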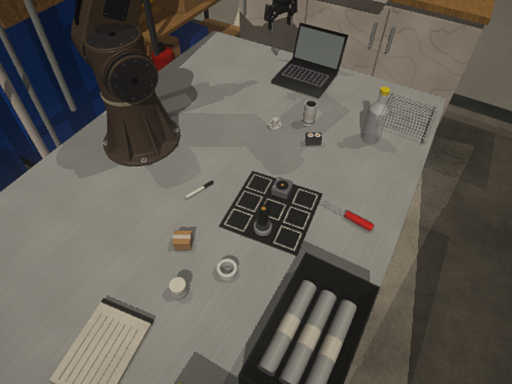

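The top picture shows the mat centred at about (418,241). The column is on the right (465,232) and the dock on the left (371,243). The tube (141,286), cap (208,349) and battery (214,252) are to the left. The collar (566,239), jar (637,284) and carton (565,332) are to the right. The scene picture agrees. Next I'll get the geometry from depth.

```bash
cat > m.py <<'E'
from h import *
def sel(P,c,r,z0,z1):
    m=(np.hypot(P[...,0]-c[0],P[...,1]-c[1])<r)&(P[...,2]>z0)&(P[...,2]<z1)
    return P[m]
def circ(q): # enclosing circle and mean
    (x,y),r=cv2.minEnclosingCircle((q[:,:2]*1000).astype(np.float32)); return np.round([x,y,r,*(q[:,:2].mean(0)*1000),np.median(q[:,2])*1000,len(q)],1)
def rect(q):
    (c,s,a)=cv2.minAreaRect((q[:,:2]*1000).astype(np.float32)); return np.round([*c,*s,a,np.median(q[:,2])*1000],1)
E
python3 - <<'E'
from m import *
d=np.load("top.npz");P,c=d["P"],d["c"]
print("tube",circ(sel(P,(.504,.385),.05,.082,.1)))
print("knob",circ(sel(P,(.395,.305),.05,.03,.06)),"disc",circ(sel(P,(.395,.305),.05,.006,.06)))
print("bat",rect(sel(P,(.56,.29),.06,.030,.06)))
print("collar",circ(sel(P,(.568,-.297),.06,.018,.04)))
print("jar",circ(sel(P,(.487,-.409),.05,.035,.06)),"carton",rect(sel(P,(.407,-.282),.06,.025,.06)))
print("dock",rect(sel(P,(.567,.03),.045,.024,.08)),sel(P,(.567,.03),.045,.02,.12)[:,2].max(),"col",circ(sel(P,(.577,-.13),.045,.016,.03)),"coltop",circ(sel(P,(.577,-.13),.05,.06,.12)))
m=((c.max(2)<60)&(np.hypot(P[...,0]-.567,P[...,1]+.053)<.19)&(np.abs(P[...,2])<.012)).astype(np.uint8)
n,l,s,_=cv2.connectedComponentsWithStats(m); k=1+np.argmax(s[1:,4]); print("mat",rect(P[l==k]),s[k,4])
E
```

```text
tube [500.3 396.6  23.  500.  395.9  90.3 306. ]
knob [397.5 308.6  11.7 397.5 308.2  37.7  80. ] disc [391.1 304.7  32.7 397.  306.4  12.8 312. ]
bat [561.9 296.5  56.9  29.6  30.4  38. ]
collar [ 567.8 -300.    28.4  567.  -300.    25.6  228. ]
jar [ 489.  -411.2   22.   488.3 -409.9   45.1  250. ] carton [ 407.5 -286.5   50.6   45.1   29.8   35.8]
dock [567.9  31.3  56.5  55.9   5.3  33.3] 0.03927152973411263 col [ 583.5 -127.9   26.6  574.7 -122.    23.2   96. ] coltop [ 582.4 -127.3   16.1  580.1 -126.1  101.1  160. ]
mat [576.4 -48.9 253.6 253.4   5.9   3.1] 4062
```

```bash
cat >> m.py <<'E'
from scipy.spatial.transform import Rotation
def wrist():
    p=np.array(get_position()); R=Rotation.from_euler("xyz",get_tcp_rot(),degrees=True).as_matrix()
    f=imaging.grab_frame("wrist"); M=np.array(f["mount"]); return f,cloud(f,(R@M[:3,:3],R@M[:3,3]+p))
MC=np.array([.5758,-.0485]); YAW=5.7
def mat(x,y): 
    a=np.deg2rad(YAW); return MC+np.array([[np.cos(a),-np.sin(a)],[np.sin(a),np.cos(a)]])@[x,y]
def D(yaw): return [180,0,yaw]
E
python3 - <<'E'
from m import *
arm.move_ptp([.50,.396,.26],D(YAW+90))
f,P=wrist(); print("tube",circ(sel(P,(.5,.396),.05,.082,.1))); cv2.imwrite("pics/w1.png",f["color"])
print("knob",circ(sel(P,(.395,.305),.05,.03,.06)))
print("bat",rect(sel(P,(.56,.29),.06,.030,.06)))
print(get_clock(),get_joint_positions())
E
```

```text
tube [ 497.7  396.2   23.   497.6  397.    91.2 1455. ]
knob [396.4 309.1  12.6 396.5 310.6  38.6 298. ]
bat [558.5 297.1  56.1  30.3  30.6  38.9]
2.2667 [3.57644957e+01 2.34152424e+01 8.87260220e+01 2.11346131e-02
 6.78914072e+01 2.99173280e+01]
```

View pics/w1.png

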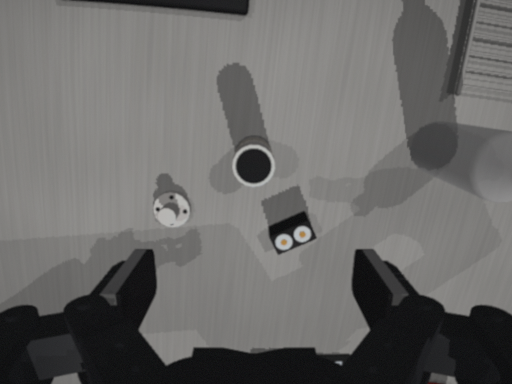

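The wrist view shows the tube at (253,165), the cap at (171,210) and the battery at (291,235), with the jaws along world x. The wrist and top cameras differ by about 2.5 mm. A half-turn look will separate out the mount error.

```bash
python3 - <<'E'
from m import *
arm.move_ptp([.50,.396,.26],D(YAW-90))
f,P=wrist(); print("tube",circ(sel(P,(.5,.396),.05,.082,.1)))
print("knob",circ(sel(P,(.395,.305),.05,.03,.06)))
print("bat",rect(sel(P,(.56,.29),.06,.030,.06)))
print(get_clock(),get_joint_positions().round(1))
E
```

```text
tube [ 498.7  395.2   23.   498.7  394.5   91.2 1453. ]
knob [395.9 308.6  12.1 396.7 308.9  38.7 355. ]
bat [559.1 296.   56.2  30.2  31.   39.1]
5.075 [  35.7   23.4   88.7    0.    67.9 -150. ]
```

```bash
python3 - <<'E'
from m import *
arm.move_ptp([.53,-.05,.34],D(YAW+90))
f,P=wrist(); c=f["color"]; cv2.imwrite("pics/w2.png",c)
np.savez("mat.npz",P=P,c=c)
print("dock",rect(sel(P,(.566,.031),.045,.026,.08)),"col",circ(sel(P,(.582,-.128),.035,.016,.03)))
m=((c.max(2)<60)&(np.hypot(P[...,0]-.574,P[...,1]+.048)<.19)&(np.abs(P[...,2])<.012)).astype(np.uint8)
n,l,s,_=cv2.connectedComponentsWithStats(m); k=1+np.argmax(s[1:,4]); print("mat",rect(P[l==k]),s[k,4])
print(get_clock())
E
```

```text
dock [565.4  29.3  56.1  55.9   6.   34.1] col [ 580.4 -129.3   27.   576.3 -117.4   23.5  262. ]
mat [573.2 -50.  247.8 247.    5.7   3.8] 8068
7.2417
```

View pics/w2.png

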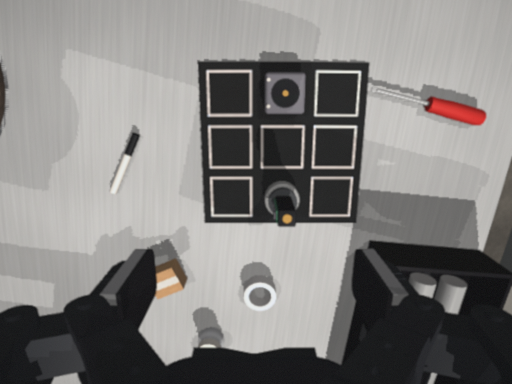

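The wrist view shows the mat, with the dock at (285,92), the column at (283,200) and a free centre square at (283,147). The mat centre comes out at (573.5, -50.3) mm with yaw 5.6°. Next I'll move the tube, then pick the cap.

```bash
sed -i 's/^MC=.*/MC=np.array([.5735,-.0503]); YAW=5.6/' m.py
cat >> m.py <<'E'
def pick(xy,z,yaw,up=.19,op=1.0):
    fingers.command_gripper(op)
    arm.move_ptp([*xy,z+.10],D(yaw)); arm.move_l([*xy,z],feed=.12)
    fingers.command_gripper(0.0); print("grip",get_opening(),get_clock())
    arm.move_l([*xy,up],feed=.2); print("lift",get_opening(),get_wrist_force().round(1))
def place(xy,z,yaw,up,guard=6,back=.1,op=1.0):
    arm.move_ptp([*xy,up],D(yaw)); arm.move_l([*xy,z+.015],feed=.15); arm.sleep(.3)
    print("contact",arm.move_l([*xy,z-.004],feed=.02,guard=guard),"z",get_position().round(4),get_opening(),get_wrist_force().round(1))
    fingers.command_gripper(op); arm.move_l([*xy,z+back],feed=.15); print(get_clock())
E
python3 - <<'E'
from m import *
pick((.4982,.3957),.056,YAW+90)
place(mat(0,0),.059,YAW+90,.19)
arm.move_ptp([.53,-.05,.34],D(YAW+90))
f,P=wrist(); print("tube",circ(sel(P,MC,.05,.085,.1)),MC); cv2.imwrite("pics/w3.png",f["color"])
E
```

```text
grip -0.004585010801517436 10.9667
lift 0.0017594540141537905 [-0.3 -0.8 -0.2]
contact False z [ 0.5736 -0.0503  0.0551] -0.0034670853384970316 [ 0.5 -0.3 -0.6]
17.3917
tube [ 0.  0.  0. nan nan nan  0.] [ 0.5735 -0.0503]m.py:6: RuntimeWarning: Mean of empty slice.
  (x,y),r=cv2.minEnclosingCircle((q[:,:2]*1000).astype(np.float32)); return np.round([x,y,r,*(q[:,:2].mean(0)*1000),np.median(q[:,2])*1000,len(q)],1)
  ret = um.true_divide(
  return _methods._mean(a, axis=axis, dtype=dtype,
  ret = ret.dtype.type(ret / rcount)
```

View pics/w3.png

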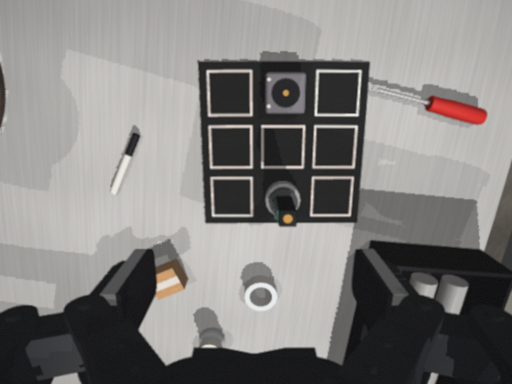

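The centre square (283,147) is still empty: the grip closed on nothing. I'll look at where the tube is.

```bash
python3 - <<'E'
from m import *
f=imaging.grab_frame("top");P=cloud(f)
R,t=cam2world(f)
print([((R@np.array(r["point"])+t).round(3).tolist(),round(r["conf"],2)) for r in nets.search_frame(f,"tube")[:3]])
for h in (.03,.06,.082): print(h,circ(sel(P,(.5,.396),.1,h,.12)))
cv2.imwrite("pics/t2.png",cv2.resize(f["color"][100:300,50:330],(784,560)))
E
```

```text
[([0.5, 0.382, 0.089], 0.9)]
0.03 [499.8 396.5  24.1 498.4 390.6  88.8 460. ]
0.06 [499.8 396.6  24.  499.1 393.2  89.5 373. ]
0.082 [499.8 397.   23.7 499.9 395.8  89.9 310. ]
```

View pics/t2.png

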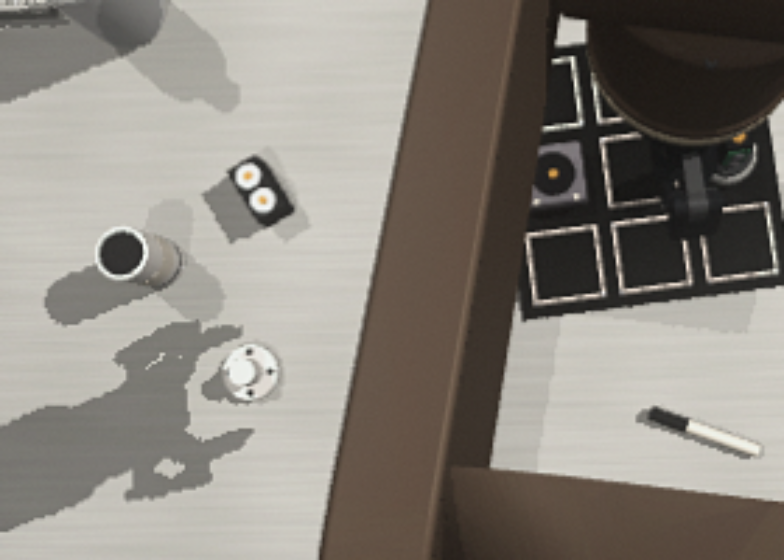

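The tube hasn't moved from about (500,397) mm. I'll check the gripper and its opening sensor before trying again.

```bash
python3 - <<'E'
from m import *
print(get_opening(),get_clock())
fingers.command_gripper(0.3); print(get_opening(),get_clock())
f,P=wrist(); a=f["color"]
fingers.command_gripper(1.0); print(get_opening(),get_clock())
f,P=wrist(); b=f["color"]
cv2.imwrite("pics/g.png",np.vstack([a[230:],b[230:]]))
E
```

```text
0.998733195031953 18.3083
0.3017201881252152 18.9083
0.9963564426482888 19.5667
```

View pics/g.png

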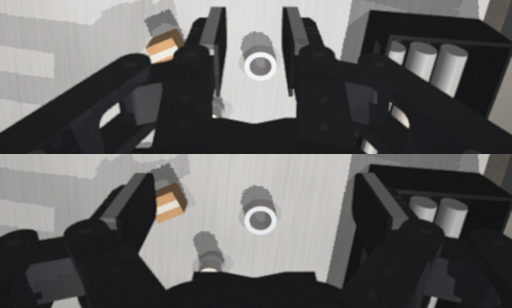

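```bash
python3 - <<'E'
from m import *
arm.move_ptp([.4982,.3957,.156],D(YAW+90)); print(get_position(),get_tcp_rot(),get_clock())
f,P=wrist(); print("tube",circ(sel(P,(.5,.396),.05,.082,.1)))
f2=imaging.grab_frame("scene")
cv2.imwrite("pics/s2.png",np.hstack([cv2.resize(f["color"],(400,300)),cv2.resize(f2["color"][40:190,220:420],(400,300))]))
E
```

```text
[0.4990186  0.39500084 0.15655392] [ 1.79954669e+02 -1.24211526e-02  9.55466350e+01] 21.375
tube [ 498.1  395.9   23.2  497.8  397.3   91.3 2780. ]
```

View pics/s2.png

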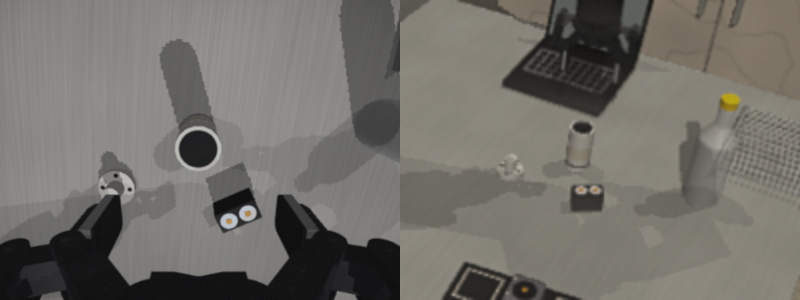

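```bash
python3 - <<'E'
from m import *
f,P=wrist(); M=np.array(f["mount"]); print(M.round(3)); Mi=np.linalg.inv(M)
K=np.array(f["camera_matrix"],float); Dd=np.array(f["D"],float)
p=get_position();c=f["color"].copy()
for z in (-.08,-.0187,0,.05,.1,.15):
    q=Mi@[0,0,z,1]; u=cv2.projectPoints(q[:3].reshape(1,1,3),np.zeros(3),np.zeros(3),K,Dd)[0].ravel(); print("w",z,u.round(0)); cv2.circle(c,tuple(int(v) for v in np.clip(u,-500,900)),3,(0,0,255),-1)
s=imaging.grab_frame("scene"); sc=s["color"].copy()
for z in (.056,.156,.26):
    u=cv2.projectPoints(np.array([[[p[0],p[1],z]]]),np.array(s["rvec"],float),np.array(s["tvec"],float),np.array(s["camera_matrix"],float),np.array(s["D"],float))[0].ravel(); print("s",z,u.round()); cv2.circle(sc,tuple(int(v) for v in u),2,(0,0,255),-1)
cv2.imwrite("pics/s3.png",np.hstack([cv2.resize(c,(400,300)),cv2.resize(sc,(400,300))]))
for k in (0,1): pass
d=f["depth"]; print("finger depth",d[290:330:10,130:160:10].round(3).tolist())
E
```

```text
[[-0.001 -0.96  -0.28   0.07 ]
 [ 1.    -0.    -0.001 -0.   ]
 [ 0.001 -0.28   0.96  -0.18 ]
 [ 0.     0.     0.     1.   ]]
w -0.08 [254. 307.]
w -0.0187 [254. 236.]
w 0 [254. 223.]
w 0.05 [254. 197.]
w 0.1 [254. 181.]
w 0.15 [254. 169.]
s 0.056 [310. 111.]
s 0.156 [313.  89.]
s 0.26 [316.  63.]
finger depth [[0.11400000005960464, 0.12300000339746475, 0.1340000033378601], [0.11400000005960464, 0.12399999797344208, 0.13500000536441803], [0.11500000208616257, 0.12399999797344208, 0.3889999985694885], [0.08299999684095383, 0.12399999797344208, 0.39399999380111694]]
```

View pics/s3.png

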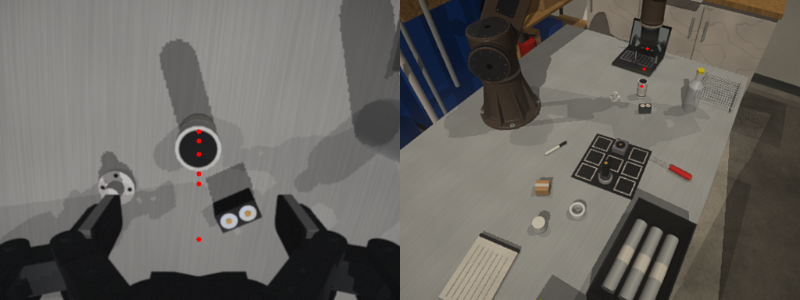

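In the wrist view (left panel) the projected TCP (198,174) lies beyond the fingertips (row about 200). In the scene view (right panel) the gripper hangs well above its projected spot at (645,68). So the real fingertips are higher than reported, and I'll measure by how much.

```bash
python3 - <<'E'
from m import *
p=np.array(get_position())
def fingers_z(tag):
    f=imaging.grab_frame("wrist"); M=np.array(f["mount"]); T=cloud(f,(M[:3,:3],M[:3,3]))
    q=T[(T[...,2]<.03)&(f["depth"]>0)]; q=q[np.abs(q[:,0])<.03]
    l=q[q[:,1]<0];r=q[q[:,1]>0]
    for n,a in(("L",l),("R",r)):
        if len(a): i=np.argsort(a[:,2])[-30:]; print(tag,n,len(a),"tip z",np.percentile(a[:,2],[90,99,100]).round(4),"tip xy",a[i].mean(0).round(4))
fingers_z("open")
for c in("scene","top"):
    f=imaging.grab_frame(c);P=cloud(f); q=sel(P,p[:2],.09,.1,.6); print(c,len(q),np.percentile(q[:,2],[0,1,5,20,50]).round(3), q[np.argsort(q[:,2])[:20]].mean(0).round(3))
fingers.command_gripper(0.0); fingers_z("shut"); 
f=imaging.grab_frame("scene");P=cloud(f); q=sel(P,p[:2],.09,.1,.6); print(len(q),q[np.argsort(q[:,2])[:20]].mean(0).round(3))
cv2.imwrite("pics/w5.png",np.hstack([cv2.resize(f["color"][0:150,220:420],(400,300)),cv2.resize(imaging.grab_frame("wrist")["color"],(400,300))]))
fingers.command_gripper(1.0)
print(get_clock())
E
```

```text
open L 17197 tip z [-0.0752 -0.0551 -0.0495] tip xy [-0.0012 -0.0431 -0.0508]
open R 17414 tip z [-0.0752 -0.0552 -0.0495] tip xy [-0.0019  0.0424 -0.0507]
scene 2126 [0.202 0.216 0.249 0.288 0.379] [0.492 0.389 0.209]
top 3158 [0.207 0.219 0.254 0.286 0.383] [0.518 0.392 0.212]
shut L 19528 tip z [-0.0834 -0.0491 -0.04  ] tip xy [ 0.0096 -0.0033 -0.0416]
shut R 19409 tip z [-0.0842 -0.0494 -0.0405] tip xy [ 0.0096  0.003  -0.0419]
2064 [0.502 0.388 0.202]
23.425
```

View pics/w5.png

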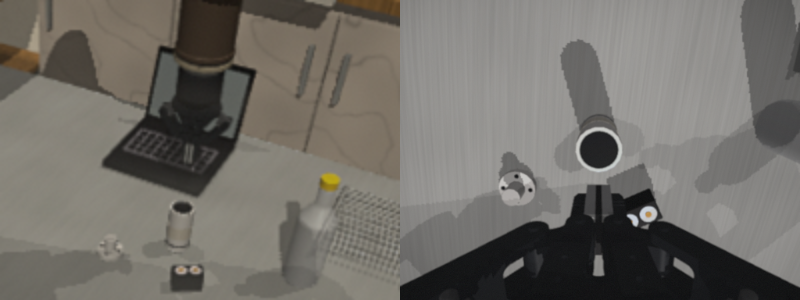

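The fingertips, shut, sit about 41–45 mm behind the reported TCP. The wrist, scene and top depths all agree on this. A gentle guarded touch on bare bench will pin the number down.

```bash
python3 - <<'E'
from m import *
fingers.command_gripper(0.0)
arm.move_ptp([.47,.24,.03],D(YAW+90)); print(get_position())
arm.move_l([.47,.24,-.028],feed=.1,guard=6); arm.sleep(.2)
print(arm.move_l([.47,.24,-.06],feed=.015,guard=5),get_position(),get_wrist_force(),get_clock())
arm.move_l([.47,.24,.05],feed=.2)
E
```

```text
[0.47144928 0.24101229 0.03077967]
True [ 0.47002899  0.24000816 -0.03617634] [-0.85083457 -0.15359414 10.39820678] 26.825
```

The bench contact came at reported z = -0.036, so the true fingertips are 36 mm above the reported TCP. I'll apply that offset and retry.

```bash
cat > s.py <<'E'
s=open("m.py").read(); i=s.index("def pick")
open("m.py","w").write(s[:i]+'''OFF=-.036   # reported TCP lies 36 mm beyond the true fingertips; z below = true tip height
def V(xy,z): return [*xy,z+OFF]
def pick(xy,z,yaw,up=.19,op=1.0):
    fingers.command_gripper(op)
    arm.move_ptp(V(xy,z+.10),D(yaw)); arm.move_l(V(xy,z),feed=.12,guard=15)
    fingers.command_gripper(0.0); print("grip",round(get_opening(),3),get_clock())
    o=get_opening()
    if o<.1: raise SystemExit("missed")
    arm.move_l(V(xy,up),feed=.2); print("lift",round(get_opening(),3),get_wrist_force().round(1))
def place(xy,z,yaw,up,guard=5,back=.1,op=1.0):
    arm.move_ptp(V(xy,up),D(yaw)); arm.move_l(V(xy,z+.012),feed=.15); arm.sleep(.3)
    print("contact",arm.move_l(V(xy,z-.005),feed=.02,guard=guard),"tip z",get_position().round(4)-[0,0,OFF],round(get_opening(),3),get_wrist_force().round(1))
    fingers.command_gripper(op); arm.move_l(V(xy,z+back),feed=.15); print(get_clock())
''')
E
python3 s.py
python3 - <<'E'
from m import *
pick((.4982,.3957),.048,YAW+90)
place(mat(0,0),.051,YAW+90,.19)
arm.move_ptp([.53,-.05,.30],D(YAW+90))
f,P=wrist(); print("tube",circ(sel(P,MC,.05,.085,.1)),MC); cv2.imwrite("pics/w6.png",f["color"])
E
```

```text
grip 0.524 30.35
lift 0.527 [-1.4  0.3 -4.1]
contact True tip z [ 0.5735 -0.0503  0.0517] 0.524 [-1.   0.2  8.9]
36.0583
tube [ 572.5  -50.1   23.   572.2  -49.2   94.1 1209. ] [ 0.5735 -0.0503]
```

View pics/w6.png

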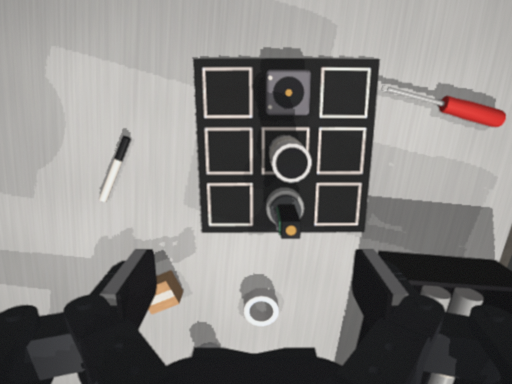

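The tube now stands in the centre square, with its top at (290,161) and within about 1 mm of centre. The cap is next.

```bash
python3 - <<'E'
from m import *
pick((.3964,.3092),.014,YAW+90,up=.2)
place((.5731,-.0504),.107,YAW+90,.2,guard=4,back=.07)
arm.move_ptp([.53,-.05,.30],D(YAW+90))
f,P=wrist(); print("knob",circ(sel(P,MC,.05,.122,.15)),"disc",circ(sel(P,MC,.05,.1,.115))); cv2.imwrite("pics/w7.png",f["color"])
E
```

```text
grip 0.265 40.3167
lift 0.259 [-0.4 -1.5 -1.6]
contact True tip z [ 0.5731 -0.0504  0.1074] 0.256 [-1.3  1.   9.5]
45.725
knob [572.2 -50.6  12.  571.7 -49.9 131.6 416. ] disc [ 572.2  -50.6   25.   570.6  -48.   105.8 1058. ]
```

View pics/w7.png

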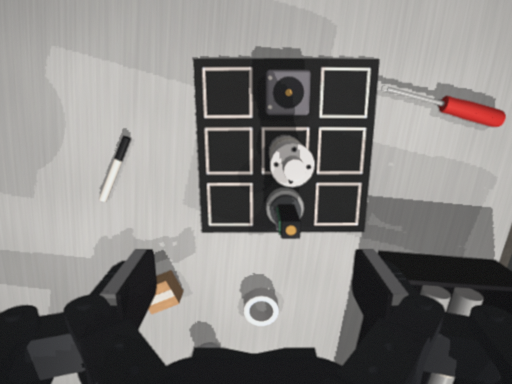

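The cap sits on the tube at (292,164), within 1 mm of its axis. Next the battery, then a close look at the collar.

```bash
python3 - <<'E'
from m import *
pick((.5588,.2965),.010,30.8,up=.22)
place(mat(.08,-.08),.013,YAW,.22,guard=4,back=.2)
arm.move_ptp([.52,-.30,.2],D(YAW))
f,P=wrist(); print("collar",circ(sel(P,(.565,-.3),.05,.018,.04)))
q=sel(P,mat(.08,-.08),.06,.036,.06); print("bat",rect(q) if len(q) else 0,mat(.08,-.08),get_clock())
cv2.imwrite("pics/w8.png",f["color"])
E
```

```text
grip 0.343 49.8167
lift 0.345 [ 0.3  0.7 -1.6]
contact True tip z [ 0.6608 -0.1221  0.0135] 0.342 [-2.2  0.6  9.2]
57.025
collar [ 564.8 -301.9   27.7  565.3 -301.9   26.7 1251. ]
bat [ 633.6 -126.2   63.2   31.2    4.7   42. ] [ 0.66092482 -0.12211156] 57.9833
```

View pics/w8.png

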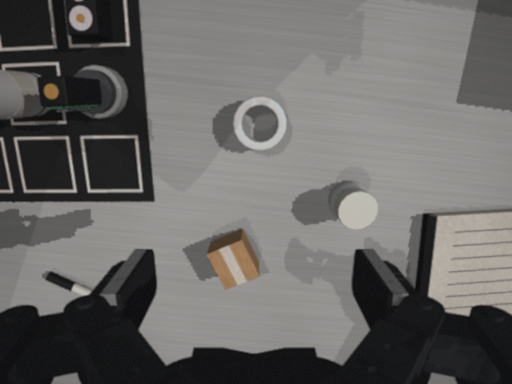

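The collar is at (260,124). The carton (233,258) and jar (357,208) are untouched, and the battery is partly in view at the top edge (82,18). Placing the collar and then checking everything.

```bash
python3 - <<'E'
from m import *
pick((.5648,-.3018),.005,YAW,up=.22)
place(mat(-.08,.08),.0075,YAW,.22,guard=4,back=.2)
arm.move_ptp([.53,-.05,.34],D(YAW+90))
f,P=wrist()
g=lambda q:(q-MC)@np.array([[np.cos(np.deg2rad(YAW)),-np.sin(np.deg2rad(YAW))],[np.sin(np.deg2rad(YAW)),np.cos(np.deg2rad(YAW))]])*1000
for n,r in(("collar",circ(sel(P,mat(-.08,.08),.045,.022,.034))),("bat",rect(sel(P,mat(.08,-.08),.045,.036,.06))),("knob",circ(sel(P,MC,.05,.122,.15)))): print(n,r,"mat mm",g(r[:2]/1000).round(1))
print(get_clock())
cv2.imwrite("pics/w9.png",f["color"])
E
```

```text
grip 0.639 60.2083
lift 0.639 [ 0.8 -0.8 -2. ]
contact True tip z [0.4861 0.0215 0.0094] 0.634 [-1.  -0.8 13.3]
66.9333
collar [485.3  20.2  28.1 485.5  20.7  29.8 694. ] mat mm [-80.9  78.8]
bat [ 661.4 -122.7   57.1   30.9    6.1   41.9] mat mm [ 80.4 -80.6]
knob [572.1 -50.3  11.9 571.8 -49.8 131.6 334. ] mat mm [-1.4  0.1]
68.55
```

View pics/w9.png

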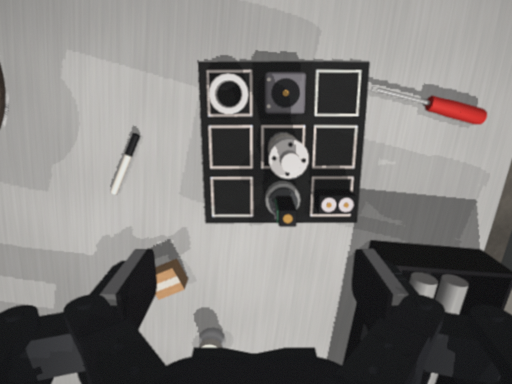

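All parts are in place: collar (229,93), capped tube (290,160) and battery (337,203). They are within about 1.5 mm of their targets, and the robot is clear. Handing in.

```bash
python3 -c "
from station import *
arm.sign_off()"
```

```text
the job is handed in; nothing more can be done
```

The layout is done and handed in at about 69 s of the 109 s allowed. I stood the tube in the centre square and set the cap on it knob up. The battery went behind the column, long side front to back, and the collar lies flat in front of the dock.

**Last checks (wrist camera, positions relative to the mat):**

| Part | Measured (mm) | Target (mm) |
|---|---|---|
| Cap knob | (-1.4, 0.1) | (0, 0) |
| Battery | (80.4, -80.6), about 0.5° off the mat's axis | (80, -80) |
| Collar | (-80.9, 78.8) | (-80, 80) |

- **Cap on tube:** the cap's axis is within 1 mm of the tube's.
- **Jar and carton:** I never went near them. They looked undisturbed in the views, but I did not measure them again.
- **Robot:** it ended clear of everything, with the gripper open.

**What failed or disagreed:**
- **First tube grasp:** it closed on air and moved nothing. The reported tool point lies about 36 mm beyond the real fingertips. I confirmed this with a light touch on the bench and corrected every height after that.
- **Cameras:** the top camera read about 2–3 mm off from the wrist camera in x. I used the wrist values, checked with a half-turn look.

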